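Mount two samples and nest their shields

TASK

Get both samples ready for the measurement. Stand the red sample in the middle of the red-ringed stage, put the copper shield over it, and then the aluminium shield over the copper one; stand the blue sample in the middle of the blue-ringed stage and put the black shield over it. Every shield must end standing flat and centred on its stage; keep the samples upright, never press a shield hard against a sample, and do not knock over the amber vial.

Things in the scene. Friction and masses are not known exactly. Their poses are not given: they have to be found in the camera images.
- sample_red_mid (a point): a sample holder, 42 mm tall, standing upright: round brass foot 32 mm across and 8 mm thick, above it a red round post 20 mm thick and 34 mm tall to hold it by; about 60 g. The point is on its axis, half-way up (21 mm above its underside); z is its axis
- sample_blue_mid (a point): a sample holder, 42 mm tall, standing upright: round brass foot 32 mm across and 8 mm thick, above it a blue round post 20 mm thick and 34 mm tall to hold it by; about 60 g. The point is on its axis, half-way up (21 mm above its underside); z is its axis
- copper_shield_mid (a point): copper shield, a round can open at the bottom, closed on top, standing open end down: outside 58 mm across, bore 52 mm across and 50 mm deep inside, its flat top 54 mm above its lower rim; in the middle of the top an upright black round post handle 22 mm thick and 30 mm tall, so 84 mm tall in all; about 160 g. The point is on its axis, 42 mm above its lower rim; z is its axis
- alu_shield_mid (a point): aluminium (silver-grey) shield, the biggest, a round can open at the bottom, closed on top, standing open end down: outside 84 mm across, bore 78 mm across and 91 mm deep inside, its flat top 95 mm above its lower rim; in the middle of the top an upright black round post handle 22 mm thick and 30 mm tall, so 125 mm tall in all; about 200 g. The point is on its axis, 62.5 mm above its lower rim; z is its axis
- black_shield_mid (a point): black shield, a round can open at the bottom, closed on top, standing open end down: outside 68 mm across, bore 60 mm across and 54 mm deep inside, its flat top 58 mm above its lower rim; in the middle of the top an upright white round post handle 22 mm thick and 30 mm tall, so 88 mm tall in all; about 120 g. The point is on its axis, 44 mm above its lower rim; z is its axis
- stage_red: fixed round stage, 130 mm across and 14 mm tall, its top flat, dark grey with a red outer ring 8 mm wide (and red side) and a small copper-coloured spot marking the middle. Origin: centre of its underside; the top is 14 mm above it. Each run it stands elsewhere
- stage_blue: fixed round stage, 130 mm across and 14 mm tall, its top flat, dark grey with a blue outer ring 8 mm wide (and blue side) and a small copper-coloured spot marking the middle. Origin: centre of its underside; the top is 14 mm above it. Each run it stands elsewhere
- vial: small amber glass vial with a white cap, 22 mm across and 45 mm tall, standing upright between the stages and the far row; leave it standing. Origin: centre of its underside; z is its axis
Not all that is in view belongs to the job. What is shaped like the stage_blue but turquoise or white is not meant.

How it is judged:
On the way, in this order (a step that is already met when the one before it is completed fails the run):
1. the red sample stands on the red-ringed stage (horizontal distance between sample_red_mid and stage_red below 0.015 m and z of sample_red_mid in the frame of stage_red between 0.03 and 0.04 m and angle between sample_red_mid's own z axis and vertical below 0.08 rad), for 0.2 s.
2. the copper shield stands over it (all of step 1 and horizontal distance between copper_shield_mid and stage_red below 0.015 m and z of copper_shield_mid in the frame of stage_red between 0.051 and 0.061 m and angle between copper_shield_mid's own z axis and vertical below 0.08 rad), for 0.2 s.
3. the aluminium shield stands over the copper one (all of step 2 and horizontal distance between alu_shield_mid and stage_red below 0.015 m and z of alu_shield_mid in the frame of stage_red between 0.0715 and 0.0815 m and angle between alu_shield_mid's own z axis and vertical below 0.08 rad), for 0.2 s.
At the end, for the whole second after the job is handed in: Red sample, copper shield, aluminium shield nested on the red-ringed stage; blue sample, black shield on the blue-ringed one: each within 15 mm of the stage's middle, resting on its top (height within 5 mm), tilted under 0.08 rad, at rest (all of step 3 and horizontal distance between each of sample_blue_mid, black_shield_mid and stage_blue below 0.015 m and z of sample_blue_mid in the frame of stage_blue between 0.03 and 0.04 m and angle between each of sample_blue_mid, black_shield_mid's own z axis and vertical below 0.08 rad and z of black_shield_mid in the frame of stage_blue between 0.053 and 0.063 m and linear speed of each of sample_red, sample_blue, copper_shield, alu_shield, black_shield below 0.02 m/s); the robot touches nothing.
It fails at once if a sample is tipped over (more than 0.6 rad) (angle between any of sample_red_mid, sample_blue_mid's own z axis and vertical above 0.6 rad).
It fails at once if a shield presses on a sample with more than 20 N (contact force between any of copper_shield, alu_shield, black_shield and sample_red above 20 N or contact force between any of copper_shield, alu_shield, black_shield and sample_blue above 20 N).
It fails at once if the amber vial is knocked over (angle between vial's own z axis and vertical above 0.6 rad).
It also fails if it takes over 136 s, if anything falls off the work surface, if the arm or the gripper's body presses on something with over 40 N, if the wrist force passes 120 N, or if a joint passes its speed limit or range.

ROBOT

A 7-joint arm with a two-finger parallel gripper is mounted at the origin on the work surface. World frame = base frame: x ahead of the robot, y to its left, z up, the work surface at z = 0. Lengths are in m, angles in rad, forces in N, time in s.
With the tool pointing down it reaches from about 0.4 to 0.75 m from the base axis. Payload 19.5 kg.
Tool frame: the origin (TCP) lies at the very end of the fingers, on their centre line; the grasp point (between the pads) lies 19 mm behind it (arm.hold_point_z is the distance from the TCP to the grasp point, in m); z points along the fingers, y is the line along which they close (so a half turn about z gives the same grasp; the last joint's range is limited). The gripper opens to 85 mm and grips with 20 to 120 N. Pads are 22 mm wide; open, the fingers measure 114 mm over their backs; the gripper's body (76 mm by 85 mm) begins 54 mm behind the grasp point. The pads swing forward as they close: fully open they stand 13 mm farther back than shut.
Start: joints at [1.077, 0.707, -0.028, 1.485, 0.022, 0.951, -0.075], TCP at [0.251, -0.517, 0.231] pointing down, gripper open.
Joint ranges: [-2.71, 2.71], [-0.32, 2.16], [-1.57, 1.52], [0, 2.45], [-1.46, 4.6], [0, 2.02], [-2.83, 2.83]. Speed limits (rad/s): [1.89, 1.89, 2.57, 2.57, 3.01, 3.01, 3.01].

INTERFACE

Orientations are given as a 3x3 rotation matrix whose columns are the frame's x, y, z axes.
In Python, from plant import monitor, viewer, order, arm gives the robot as it stands.
- The arm moves only by the tool servo_tool, never from a script. Its argument "series" is one flat list of numbers, 7 for each row, row after row: the turn, a rotation vector about the world's x, y, z each as a share of pi rad, from -1 to 1, then the shift along the world's x, y, z each as a share of 200 mm, from -1 to 1, then the closure, from 0 (fully open) to 1 (shut). A call has 1 to 20 rows; each row shifts and turns the commanded pose from where the row before left it; what a row does not reach is not made up. A row lasts 1/12 s, in which the tool goes at most 41.7 mm and 7.16 degrees, less where a joint would pass 70% of its speed; a pose out of reach is approached as far as the arm can. A call with a number of a shift or a turn outside -1 to 1 is refused whole. A call with a gripper value outside its range is refused whole. The fingers move at their own pace and stop on an object; the grip force is fixed at half the most. Time passes only in rows, so rows that do not move let the fingers close. It gives the time, the measured TCP pose, the force, the opening and the grip force at its end, in the units of the state.
- monitor.state(): the state, without advancing time (a new reading comes with each control period).
- viewer.camera(name): name is "side" or "top" or "wrist"; returns (picture, depth): 400x640x3 uint8, red, green, blue; 400x640 float32, m along the optical axis (not along the pixel's ray), 0 where there is no reading.
- viewer.camera_model(name): a dict with "fovy" (degrees; the focal length in pixels is half the picture's height over the tangent of half this angle, whatever the lens; pixels are square), "cx", "cy" (the principal point, pixels), "D" ([k1, k2, p1, p2, k3] as OpenCV has them; the pictures are not rectified), "extrinsics" (4x4, takes a point from camera to world coordinates). Camera axes: x right, y down, z forward; pixel columns grow to the right and rows downward; lengths in m; the calibration is good to about 2 mm. A picture is of the moment at which its call begins: read the wrist's pose just before it. camera_model takes no time and is no camera call; for the wrist camera it gives the pose at the moment of the call.
- order.job_done(): hands the job in; it is judged then, once.
The state is a dict: "t": time; "joints": joint angles; "dq": joint speeds; "joint_torque": joint torques, N m; "position": TCP position; "tool_rot": TCP orientation; "wrist_force": force on the tool from outside, world axes, zero at the start; "moment": the same for the moment, N m; "grip_width": finger opening in m; "grasp_force": force on a finger pad.
Only numpy, scipy, OpenCV 4.12 (cv2) and the standard library are available. Lean on these libraries where they do the work, as an engineer would, in place of code of your own. Each camera call takes 0.05 s, during which the arm holds its last target. There are 200 camera calls.

## Working session

There is one attempt and no reset: what is moved stays moved. The work goes in short steps, Python scripts to look and compute and a tool call to move; the robot and the scene stay as the last step left them, time stands still between calls to the robot, and variables do not carry over. Pictures are saved under pics/ and viewed, at most 14 in all, crops included, and the job is handed in when it is done.

Besides the shell and the picture viewer there is one more tool, called in YAML: its name, and indented under it one key for each argument. servo_tool: Moves the arm, as the interface text tells. Shift numbers are shares of 200 mm and turn numbers shares of pi rad, none past 1 either way. Its arguments: {"type":"object","properties":{"series":{"type":"array"}},"required":["series"]}

```bash
mkdir -p pics; ls; cat > h.py <<'E'
import numpy as np, cv2
from plant import monitor, viewer, order, arm
def shot(name,fn):
    m=viewer.camera_model(name); p,d=viewer.camera(name)
    cv2.imwrite(f'pics/{fn}.png',p[:,:,::-1]); np.savez(f'pics/{fn}.npz',p=p,d=d,E=np.array(m['extrinsics']),f=200/np.tan(np.radians(m['fovy'])/2),cx=m['cx'],cy=m['cy'],D=np.array(m['D'],float))
    return p,d
def ray(z,u,v):
    K=np.array([[z['f'],0,z['cx']],[0,z['f'],z['cy']],[0,0,1]])
    q=cv2.undistortPoints(np.array([[[u,v]]],float),K,z['D'])[0,0]
    E=z['E']; return E[:3,3],E[:3,:3]@np.array([q[0],q[1],1])
def atz(fn,u,v,h):
    z=np.load(f'pics/{fn}.npz'); o,r=ray(z,u,v); return o+r*(h-o[2])/r[2]
def atd(fn,u,v):
    z=np.load(f'pics/{fn}.npz'); o,r=ray(z,u,v); return o+r*z['d'][int(v),int(u)]
E
python3 - <<'E'
from h import *
s=monitor.state(); print(s['t'],s['position'],s['tool_rot'],s['grip_width'],s['wrist_force'],arm.hold_point_z)
for n in('top','side'):
    shot(n,n+'0'); m=viewer.camera_model(n); print(m['fovy'],np.round(m['extrinsics'],3).tolist())
E
```

```text
pics
0.0 [ 0.25092007 -0.51707481  0.23083743] [[ 8.99670603e-01  4.36569080e-01 -4.94976478e-04]
 [ 4.36569359e-01 -8.99670104e-01  9.47777517e-04]
 [-3.15451807e-05 -1.06877913e-03 -9.99999428e-01]] 0.0848520856569825 [0.22460624 0.02181591 0.00861798] 0.0187
54.952008520313264 [[0.016, -0.992, 0.129, 0.441], [-1.0, -0.018, -0.014, -0.04], [0.016, -0.129, -0.992, 1.13], [0.0, 0.0, 0.0, 1.0]]
52.84958903354042 [[-0.999, -0.038, 0.032, 0.56], [-0.049, 0.626, -0.778, 0.817], [0.009, -0.779, -0.627, 0.759], [0.0, 0.0, 0.0, 1.0]]
```

View pics/top0.png

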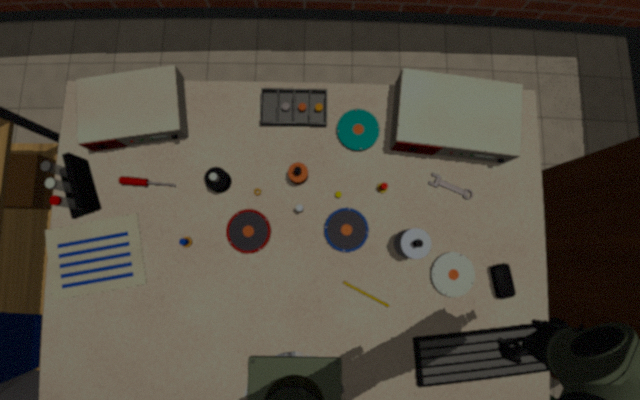

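View pics/side0.png

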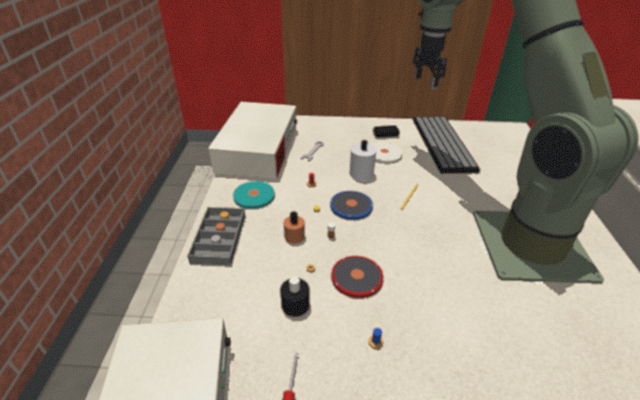

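The top view shows the red stage at (248,231), blue stage (346,230), copper shield (298,173), black shield (217,180), aluminium shield (415,243), red sample (382,187), blue sample (186,241) and vial (298,209). I'll enlarge that region.

```bash
python3 - <<'E'
from h import *
p=np.load('pics/top0.npz')['p'][:,:,::-1]
a=p[150:270,170:310]; b=p[150:270,310:450]
f=lambda x:cv2.resize(x,None,fx=5,fy=5,interpolation=cv2.INTER_CUBIC)
def g(x,u0,v0):
    x=np.clip(f(x).astype(float)*1.5,0,255).astype(np.uint8)
    for k in range(0,140,20): cv2.putText(x,str(u0+k),(k*5,10),0,.4,(255,255,255),1); cv2.line(x,(k*5,0),(k*5,600),(255,255,255),1)
    for k in range(0,120,20): cv2.putText(x,str(v0+k),(0,k*5+12),0,.4,(255,255,255),1); cv2.line(x,(0,k*5),(700,k*5),(255,255,255),1)
    return x
cv2.imwrite('pics/cl.png',g(a,170,150)); cv2.imwrite('pics/cr.png',g(b,310,150))
E
```

```text
(no output)
```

View pics/cl.png

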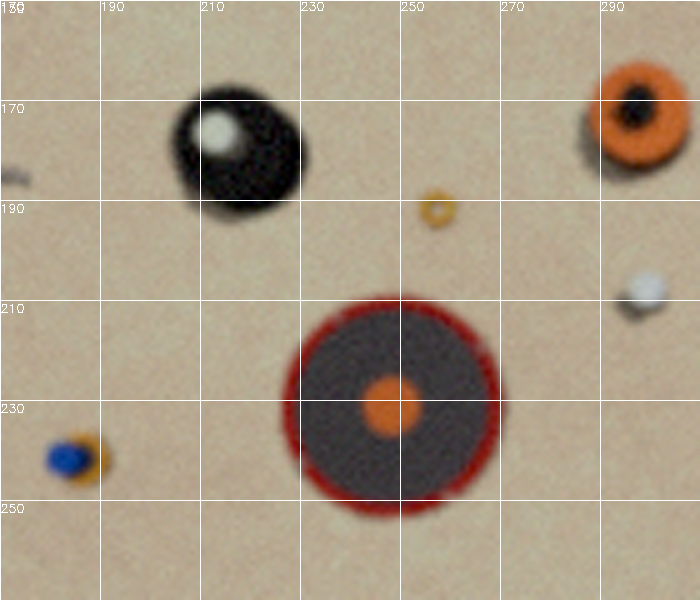

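View pics/cr.png

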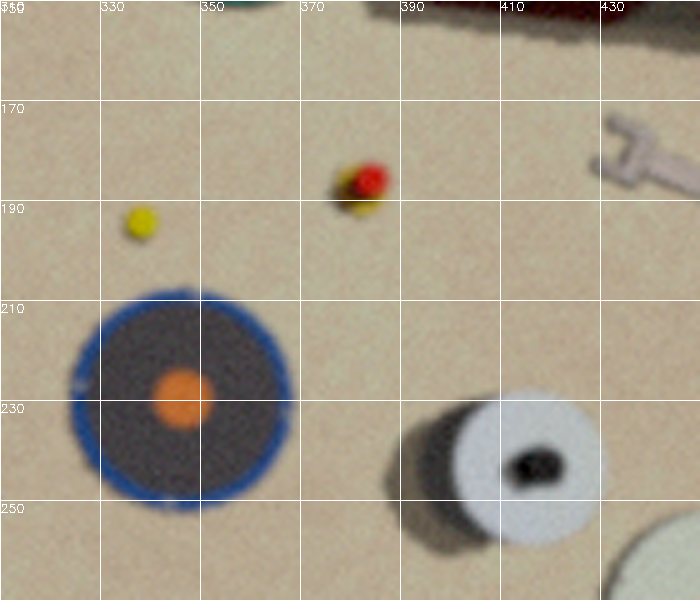

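The crops give stage spots, shield tops and sample tops to about half a pixel, which I now convert.

```bash
python3 - <<'E'
from h import *
P=dict(stR=(391,406.5,0,.014),stB=(182,398,1,.014),sR=(372,181,1,.042),sB=(68,459,0,.042),cop=(640,114,0,.054),alu=(530,467,1,.095),blk=(215,133,0,.088),vial=(648,290,0,.045))
for k,(a,b,r,h) in P.items():
    u=170+140*r+a/5-.4; v=150+b/5-.4
    q=atz('top0',u,v,h); d=atd('top0',round(u),round(v)); print(k,round(u,1),round(v,1),q.round(4),'depth',d.round(3),'r',np.hypot(*q[:2]).round(3))
E
```

```text
stR 247.8 230.9 [0.4844 0.1436 0.014 ] depth [0.484 0.143 0.016] r 0.505
stB 346.0 229.2 [ 0.4944 -0.1407  0.014 ] depth [ 0.495 -0.14   0.017] r 0.514
sR 384.0 185.8 [ 0.6194 -0.247   0.042 ] depth [ 0.619 -0.247  0.042] r 0.667
sB 183.2 241.4 [0.45  0.321 0.042] depth [0.451 0.321 0.043] r 0.553
cop 297.6 172.4 [0.6513 0.0019 0.054 ] depth [ 0.646 -0.     0.086] r 0.651
alu 415.6 243.0 [ 0.4561 -0.3222  0.095 ] depth [ 0.456 -0.315  0.125] r 0.558
blk 212.6 176.2 [0.6298 0.2346 0.088 ] depth [0.63  0.233 0.09 ] r 0.672
vial 299.2 207.6 [ 0.5517 -0.0046  0.045 ] depth [ 0.551 -0.004  0.041] r 0.552
```

servo_tool:
  series: [0,0,0,0.153,0.1125,-0.02,0,0,0,0,0.153,0.1125,-0.02,0,0,0,0,0.153,0.1125,-0.02,0,0,0,0,0.153,0.1125,-0.02,0,0,0,0,0.153,0.1125,-0.02,0,0,0,0,0.153,0.1125,-0.02,0,0,0,0,0.153,0.1125,-0.02,0,0,0,0,0.153,0.1125,-0.02,0,0,0,0,0.153,0.1125,-0.02,0,0,0,0,0.153,0.1125,-0.02,0,0,0,0,0.153,0.1125,-0.02,0,0,0,0,0.153,0.1125,-0.02,0,0,0,0,0,0,0,0,0,0,0,0,0,0,0]

```text
t: 1.27
position: [0.6191, -0.2452, 0.1821]
tool_rot: [[0.898, 0.439, -0.001], [0.439, -0.898, 0.001], [-0.001, -0.002, -1.0]]
wrist_force: [-0.3, -0.9, -0.6]
grip_width: 0.0852
grasp_force: 0.0
```

```bash
python3 - <<'E'
from h import *
s=monitor.state(); print(s['t'],s['position'],s['joints'],s['tool_rot'])
shot('wrist','w1'); print(np.load('pics/w1.npz')['E'].round(3))
E
```

```text
1.2667 [ 0.61910205 -0.24523208  0.18207924] [ 0.30989243  0.91360032  0.04889098  1.16557016 -0.04491799  1.06496757
 -0.75434287] [[ 8.98329516e-01  4.39320507e-01 -1.25398572e-03]
 [ 4.39321805e-01 -8.98329123e-01  1.06729576e-03]
 [-6.57606974e-04 -1.50968655e-03 -9.99998644e-01]]
[[ 0.439 -0.861 -0.254  0.684]
 [-0.898 -0.422 -0.122 -0.215]
 [-0.002  0.282 -0.959  0.324]
 [ 0.     0.     0.     1.   ]]
```

View pics/w1.png

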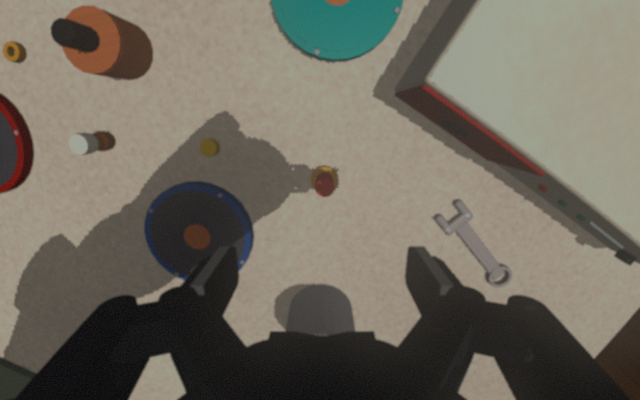

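```bash
python3 - <<'E'
from h import *
for n,u,v,h in [('sR',324,187,.042),('stB',198,236,.014),('vial',80,144,.045),('cop',92,42,.054)]:
    print(n,atz('w1',u,v,h).round(4),atd('w1',u,v).round(4))
E
```

```text
sR [ 0.6213 -0.2477  0.042 ] [ 0.6213 -0.2477  0.042 ]
stB [ 0.496  -0.1434  0.014 ] [ 0.4955 -0.1432  0.0132]
vial [ 0.5549 -0.0084  0.045 ] [ 0.5544 -0.0076  0.0439]
cop [ 0.653  -0.0026  0.054 ] [ 0.6539 -0.0089  0.0619]
```

servo_tool:
  series: [0,0,0,0.007,-0.0115,-0.15,0,0,0,0,0,0,-0.15,0,0,0,0,0,0,-0.15,0,0,0,0,0,0,-0.15,0,0,0,0,0,0,-0.15,0,0,0,0,0,0,-0.1,0,0,0,0,0,0,0,0,0,0,0,0,0,0,1,0,0,0,0,0,0,1,0,0,0,0,0,0,1,0,0,0,0,0,0,1,0,0,0,0,0,0,1,0,0,0,0,0,0,1,0,0,0,0,0,0,1,0,0,0,0,0,0,1]

```text
t: 2.57
position: [0.6199, -0.2498, 0.0143]
tool_rot: [[0.9, 0.437, 0.001], [0.437, -0.9, -0.0], [0.001, 0.001, -1.0]]
wrist_force: [-3.0, 0.8, 9.6]
grip_width: 0.0184
grasp_force: 58.3
```

servo_tool:
  series: [0,0,0,0,0,0.1,1,0,0,0,0,0,0.15,1,0,0,0,0,0,0.15,1,0,0,0,-0.05625,0.1633,0,1,0,0,0,-0.05625,0.1633,0,1,0,0,0,-0.05625,0.1633,0,1,0,0,0,-0.05625,0.1633,0,1,0,0,0,-0.05625,0.1633,0,1,0,0,0,-0.05625,0.1633,0,1,0,0,0,-0.05625,0.1633,0,1,0,0,0,-0.05625,0.1633,0,1,0,0,0,-0.05625,0.1633,0,1,0,0,0,-0.05625,0.1633,0,1,0,0,0,-0.05625,0.1633,0,1,0,0,0,-0.05625,0.1633,0,1,0,0,0,0,0,0,1,0,0,0,0,0,0,1]

```text
t: 3.98
position: [0.4842, 0.144, 0.0936]
tool_rot: [[0.898, 0.44, 0.0], [0.44, -0.898, 0.001], [0.001, -0.0, -1.0]]
wrist_force: [0.9, -0.6, -1.0]
grip_width: 0.0184
grasp_force: 58.8
```

```bash
python3 - <<'E'
from h import *
s=monitor.state(); print(s['t'],s['position'],s['joints'],s['wrist_force'])
shot('wrist','w2')
E
```

```text
3.9833 [0.4842355  0.14404129 0.09355705] [-0.41531543  0.8318287   0.11611869  1.88683201 -0.2063112   0.4339628
 -1.26493043] [ 0.86508885 -0.6052432  -0.96502638]
```

View pics/w2.png

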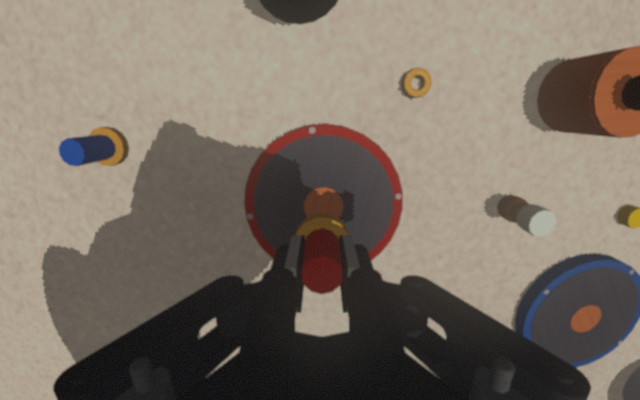

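```bash
python3 - <<'E'
from h import *
for n,u,v,h in [('stR',323.5,205,.014),('L',245,200,.014),('R',402,200,.014),('post',322,274,.121),('foottop',322,228,.087),('stB',586,319,.014),('blue',72,152,.042),('vial',542,221,.045)]:
    print(n,atz('w2',u,v,h).round(4),atd('w2',u,v).round(4))
E
```

```text
stR [0.4864 0.1424 0.014 ] [0.4864 0.1424 0.0139]
L [0.4623 0.2012 0.014 ] [0.4621 0.2012 0.0135]
R [0.5181 0.0874 0.014 ] [0.518  0.0872 0.0135]
post [0.4871 0.1442 0.121 ] [0.4867 0.1439 0.1202]
foottop [0.4947 0.1479 0.087 ] [0.4949 0.1479 0.0875]
stB [ 0.4942 -0.1419  0.014 ] [0.549  0.1746 0.2352]
blue [0.4516 0.3217 0.042 ] [0.4505 0.3234 0.0398]
vial [ 0.5544 -0.0022  0.045 ] [ 0.5544 -0.0038  0.0432]
```

servo_tool:
  series: [0,0,0,0,-0.006,-0.1,1,0,0,0,0,0,-0.1,1,0,0,0,0,0,-0.08,1,0,0,0,0,0,-0.03,1,0,0,0,0,0,-0.01,1,0,0,0,0,0,0,1,0,0,0,0,0,0,1]

```text
t: 4.62
position: [0.4851, 0.1408, 0.03]
tool_rot: [[0.9, 0.436, 0.001], [0.436, -0.9, 0.0], [0.001, 0.0, -1.0]]
wrist_force: [0.3, -1.2, -0.1]
grip_width: 0.0182
grasp_force: 58.8
```

servo_tool:
  series: [0,0,0,0,0,-0.008,1,0,0,0,0,0,0,1,0,0,0,0,0,0,0.6,0,0,0,0,0,0,0.3,0,0,0,0,0,0,0,0,0,0,0,0,0,0,0,0,0,0,0,0,0,0,0,0,0,0,0.05,0,0,0,0,0,0,0.15,0,0,0,0,0,0,0.15,0,0,0,0,0,0,0.15,0,0,0,0,0,0,0.1,0,0,0,0,0,0,0,0]

```text
t: 5.7
position: [0.4858, 0.1414, 0.1519]
tool_rot: [[0.9, 0.436, 0.005], [0.436, -0.9, 0.002], [0.005, 0.001, -1.0]]
wrist_force: [0.4, -0.0, 0.5]
grip_width: 0.0858
grasp_force: 0.0
```

```bash
python3 - <<'E'
from h import *
s=monitor.state(); print(s['t'],s['position'])
shot('wrist','w3');shot('top','top1')
p=np.load('pics/w3.npz')['p'][100:400,100:500,::-1]
cv2.imwrite('pics/w3c.png',cv2.resize(p,None,fx=2,fy=2))
E
```

```text
5.7 [0.48581001 0.14142848 0.15194043]
```

View pics/w3c.png

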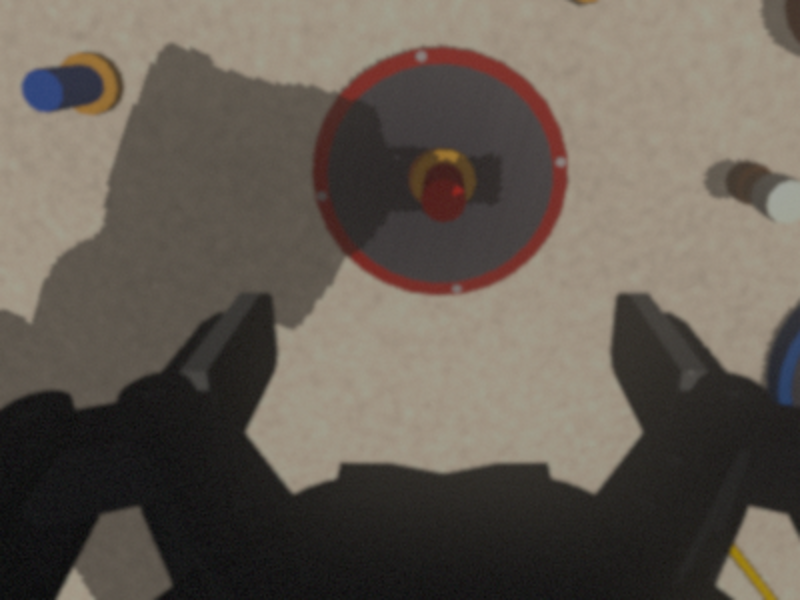

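The red sample stands at the centre of the stage (crop: foot centre about (442,178), ring centre about (440,171)). Next is the copper shield.

servo_tool:
  series: [0,0,0,0.1038,-0.0884,0,0,0,0,0,0.1038,-0.0884,0,0,0,0,0,0.1038,-0.0884,0,0,0,0,0,0.1038,-0.0884,0,0,0,0,0,0.1038,-0.0884,0,0,0,0,0,0.1038,-0.0884,0,0,0,0,0,0.1038,-0.0884,0,0,0,0,0,0.1038,-0.0884,0,0,0,0,0,0,0,0,0,0,0,0,0,0,-0.15,0,0,0,0,0,0,-0.15,0,0,0,0,0,0,-0.1,0,0,0,0,0,0,-0.07,0,0,0,0,0,0,0,0]

```text
t: 6.97
position: [0.6487, -0.0003, 0.0499]
tool_rot: [[0.9, 0.436, -0.006], [0.436, -0.9, 0.0], [-0.005, -0.003, -1.0]]
wrist_force: [-1.0, 0.9, 0.2]
grip_width: 0.0852
grasp_force: 0.0
```

servo_tool:
  series: [0,0,0,0,0,0,1,0,0,0,0,0,0,1,0,0,0,0,0,0,1,0,0,0,0,0,0,1,0,0,0,0,0,0,1,0,0,0,0,0,0,1,0,0,0,0,0,0,1,0,0,0,0,0,0,1]

```text
t: 7.63
position: [0.6508, 0.0004, 0.0545]
tool_rot: [[0.899, 0.437, 0.0], [0.437, -0.899, 0.001], [0.001, -0.001, -1.0]]
wrist_force: [-3.7, 3.6, 9.8]
grip_width: 0.0205
grasp_force: 61.5
```

servo_tool:
  series: [0,0,0,0,0,0.1,1,0,0,0,0,0,0.13,1,0,0,0,0,0,0.13,1,0,0,0,0,0,0.1,1,0,0,0,-0.0828,0.0708,0,1,0,0,0,-0.0828,0.0708,0,1,0,0,0,-0.0828,0.0708,0,1,0,0,0,-0.0828,0.0708,0,1,0,0,0,-0.0828,0.0708,0,1,0,0,0,-0.0828,0.0708,0,1,0,0,0,-0.0828,0.0708,0,1,0,0,0,-0.0828,0.0708,0,1,0,0,0,-0.0828,0.0708,0,1,0,0,0,-0.0828,0.0708,0,1,0,0,0,0,0,0,1,0,0,0,0,0,0,1,0,0,0,0,0,0,1]

```text
t: 9.05
position: [0.4856, 0.1409, 0.1459]
tool_rot: [[0.9, 0.436, 0.001], [0.436, -0.9, -0.0], [0.001, 0.0, -1.0]]
wrist_force: [0.4, 1.1, -1.5]
grip_width: 0.0204
grasp_force: 59.6
```

```bash
python3 - <<'E'
from h import *
s=monitor.state(); print(s['t'],s['position'],s['wrist_force'])
shot('wrist','w4');shot('side','side4')
a=np.load('pics/w4.npz')['p'][:,:,::-1];b=np.load('pics/side4.npz')['p'][150:330,250:450,::-1]
cv2.imwrite('pics/w4c.png',np.hstack([a[80:380,160:480],cv2.resize(b,(333,300))]))
E
```

```text
9.05 [0.48563547 0.14093805 0.14587811] [ 0.44707462  1.10190767 -1.5239937 ]
```

View pics/w4c.png

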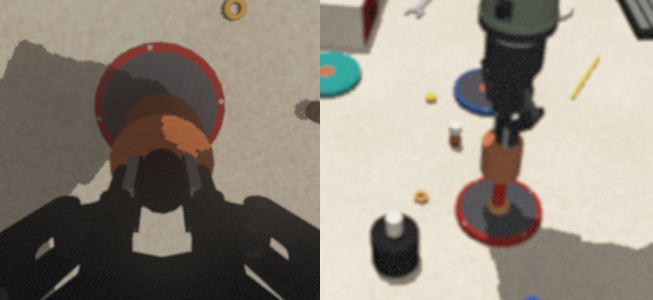

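The shield hangs straight over the sample in the side crop. I'll lower it.

servo_tool:
  series: [0,0,0,0,0,-0.06,1,0,0,0,0,0,-0.06,1,0,0,0,0,0,-0.06,1,0,0,0,0,0,-0.06,1,0,0,0,0,0,-0.06,1,0,0,0,0,0,-0.04,1,0,0,0,0,0,-0.025,1,0,0,0,0,0,0,1,0,0,0,0,0,0,1]

```text
t: 9.9
position: [0.4853, 0.1411, 0.0729]
tool_rot: [[0.9, 0.436, 0.0], [0.436, -0.9, 0.0], [0.0, 0.0, -1.0]]
wrist_force: [-1.0, -0.3, -1.6]
grip_width: 0.0205
grasp_force: 59.6
```

Lower the remaining ~4 mm, release and rise.

servo_tool:
  series: [0,0,0,0,0,-0.01,1,0,0,0,0,0,-0.01,1,0,0,0,0,0,0,1,0,0,0,0,0,0,1]

```text
t: 10.23
position: [0.4851, 0.1413, 0.0688]
tool_rot: [[0.9, 0.437, 0.0], [0.437, -0.9, 0.0], [0.0, -0.0, -1.0]]
wrist_force: [-0.8, 0.9, -1.8]
grip_width: 0.0203
grasp_force: 59.6
```

servo_tool:
  series: [0,0,0,0,0,-0.004,1,0,0,0,0,0,0,1,0,0,0,0,0,0,0.6,0,0,0,0,0,0,0.3,0,0,0,0,0,0,0,0,0,0,0,0,0,0,0,0,0,0,0,0,0,0,0,0,0,0,0.05,0,0,0,0,0,0,0.15,0,0,0,0,0,0,0.15,0,0,0,0,0,0,0.15,0,0,0,0,0,0,0.15,0,0,0,0,0,0,0,0,0,0,0,0,0,0,0]

```text
t: 11.4
position: [0.4855, 0.1415, 0.1997]
tool_rot: [[0.9, 0.437, 0.003], [0.437, -0.9, 0.001], [0.003, 0.0, -1.0]]
wrist_force: [-0.0, -0.4, -0.5]
grip_width: 0.0855
grasp_force: 0.0
```

```bash
python3 - <<'E'
from h import *
s=monitor.state(); print(s['t'],s['position'],s['wrist_force'])
shot('wrist','w5')
a=np.load('pics/w5.npz')['p'][80:330,170:470,::-1]
cv2.imwrite('pics/w5c.png',cv2.resize(a,None,fx=2,fy=2))
E
```

```text
11.4 [0.48548941 0.14147456 0.19969809] [-0.01312081 -0.37178577 -0.49052841]
```

View pics/w5c.png

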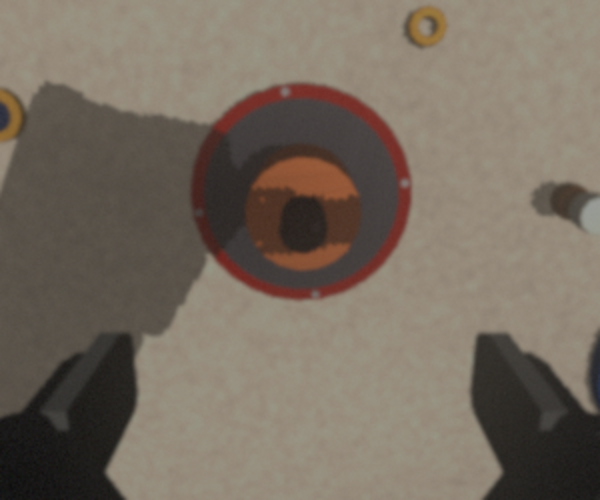

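```bash
python3 - <<'E'
from h import *
print(atz('w5',321.3,186.3,.068),atz('w5',320.3,175,.014), atd('w5',321,172))
E
```

```text
[0.48954315 0.1427244  0.068     ] [0.48923515 0.14393458 0.014     ] [0.50215547 0.14916793 0.06769298]
```

Copper is concentric and flat (top measured at 0.0677). Next, the aluminium shield.

servo_tool:
  series: [0,0,0,-0.0102,-0.1661,0,0,0,0,0,-0.0102,-0.1661,0,0,0,0,0,-0.0102,-0.1661,0,0,0,0,0,-0.0102,-0.1661,0,0,0,0,0,-0.0102,-0.1661,0,0,0,0,0,-0.0102,-0.1661,0,0,0,0,0,-0.0102,-0.1661,0,0,0,0,0,-0.0102,-0.1661,0,0,0,0,0,-0.0102,-0.1661,0,0,0,0,0,-0.0102,-0.1661,0,0,0,0,0,-0.0102,-0.1661,0,0,0,0,0,-0.0102,-0.1661,0,0,0,0,0,-0.0102,-0.1661,0,0,0,0,0,-0.0102,-0.1661,0,0,0,0,0,0,0,0,0,0,0,0,0,0,0,0,0,0,0,0,0,0,0]

```text
t: 12.87
position: [0.4563, -0.3231, 0.1971]
tool_rot: [[0.9, 0.437, -0.001], [0.437, -0.9, 0.001], [-0.0, -0.002, -1.0]]
wrist_force: [-0.1, 1.0, -0.1]
grip_width: 0.0855
grasp_force: 0.0
```

```bash
python3 - <<'E'
from h import *
s=monitor.state(); print(s['t'],s['position'],s['wrist_force'])
shot('wrist','w6')
z=np.load('pics/w6.npz')
cv2.imwrite('pics/w6c.png',z['p'][100:400,120:520,::-1])
d=z['d'];pts=[]
for v in range(0,400,1):
  for u in range(0,640,2):
    if d[v,u]>0:
      o,r=ray(z,u,v);q=o+r*d[v,u]
      if abs(q[0]-.457)<.1 and abs(q[1]+.323)<.1: pts.append(q)
q=np.array(pts)
for a,b in((.085,.1),(.118,.131)):
  m=q[(q[:,2]>a)&(q[:,2]<b)]; 
  if len(m): print(a,len(m),m.min(0),m.max(0),m.mean(0))
E
```

```text
12.8667 [ 0.45632061 -0.32310411  0.19712575] [-0.125714    0.98867901 -0.07595854]
0.085 2990 [ 0.41481437 -0.36508921  0.08510376] [ 0.49823467 -0.28189604  0.09999058] [ 0.45899382 -0.32217876  0.09390191]
0.118 291 [ 0.44589485 -0.33370393  0.11801049] [ 0.46721004 -0.31287175  0.12559912] [ 0.45738276 -0.32294638  0.12361443]
```

View pics/w6c.png

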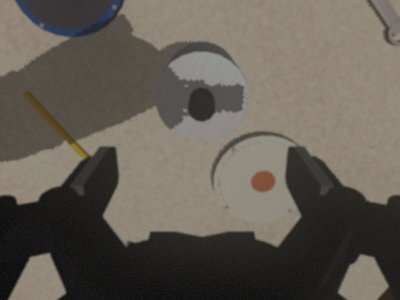

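The depth points put the aluminium shield at (0.4565, -0.3233), directly below the TCP. Descend and grip.

servo_tool:
  series: [0,0,0,0,0,-0.15,0,0,0,0,0,0,-0.15,0,0,0,0,0,0,-0.11,0,0,0,0,0,0,-0.07,0,0,0,0,0,0,0,0,0,0,0,0,0,0,0,0,0,0,0,0,0,1,0,0,0,0,0,0,1,0,0,0,0,0,0,1,0,0,0,0,0,0,1,0,0,0,0,0,0,1,0,0,0,0,0,0,1,0,0,0,0,0,0,1,0,0,0,0,0,0,1]

```text
t: 14.08
position: [0.4566, -0.3236, 0.1023]
tool_rot: [[0.9, 0.437, 0.0], [0.437, -0.9, 0.0], [0.0, -0.0, -1.0]]
wrist_force: [-1.5, 1.8, 7.7]
grip_width: 0.02
grasp_force: 58.4
```

servo_tool:
  series: [0,0,0,0,0,0.05,1,0,0,0,0,0,0.15,1,0,0,0,0,0,0.15,1,0,0,0,0,0,0.15,1,0,0,0,0,0,0.15,1,0,0,0,0,0,0,1,0,0,0,0,0,0,1]

```text
t: 14.67
position: [0.4568, -0.324, 0.2334]
tool_rot: [[0.9, 0.436, 0.002], [0.436, -0.9, -0.001], [0.001, 0.002, -1.0]]
wrist_force: [0.2, -0.3, -3.3]
grip_width: 0.0199
grasp_force: 59.4
```

servo_tool:
  series: [0,0,0,0.0091,0.08,0,1,0,0,0,0.0091,0.15,0,1,0,0,0,0.0091,0.15,0,1,0,0,0,0.0091,0.15,0,1,0,0,0,0.0091,0.15,0,1,0,0,0,0.0091,0.15,0,1,0,0,0,0.0091,0.15,0,1,0,0,0,0.0091,0.15,0,1,0,0,0,0.0091,0.15,0,1,0,0,0,0.0091,0.15,0,1,0,0,0,0.0091,0.15,0,1,0,0,0,0.0091,0.15,0,1,0,0,0,0.0091,0.15,0,1,0,0,0,0.0091,0.15,0,1,0,0,0,0.0091,0.15,0,1,0,0,0,0.0091,0.15,0,1,0,0,0,0,0,0,1,0,0,0,0,0,0,1,0,0,0,0,0,0,1]

```text
t: 16.25
position: [0.4853, 0.1415, 0.2313]
tool_rot: [[0.9, 0.436, -0.001], [0.436, -0.9, -0.001], [-0.001, 0.0, -1.0]]
wrist_force: [-0.5, -0.2, -2.7]
grip_width: 0.0197
grasp_force: 59.3
```

servo_tool:
  series: [0,0,0,0,0,-0.06,1,0,0,0,0,0,-0.06,1,0,0,0,0,0,-0.06,1,0,0,0,0,0,-0.06,1,0,0,0,0,0,-0.06,1,0,0,0,0,0,0,1]

```text
t: 16.75
position: [0.4849, 0.1408, 0.1701]
tool_rot: [[0.9, 0.435, -0.003], [0.435, -0.9, -0.001], [-0.003, -0.0, -1.0]]
wrist_force: [-0.9, -0.1, -2.6]
grip_width: 0.0204
grasp_force: 59.3
```

servo_tool:
  series: [0,0,0,0,0,-0.06,1,0,0,0,0,0,-0.06,1,0,0,0,0,0,-0.06,1,0,0,0,0,0,-0.04,1,0,0,0,0,0,-0.03,1,0,0,0,0,0,0,1,0,0,0,0,0,0,1]

```text
t: 17.33
position: [0.4858, 0.142, 0.1222]
tool_rot: [[0.9, 0.436, -0.0], [0.436, -0.9, -0.0], [-0.0, -0.0, -1.0]]
wrist_force: [0.3, -0.5, -2.1]
grip_width: 0.0203
grasp_force: 59.3
```

servo_tool:
  series: [0,0,0,0,0,-0.015,1,0,0,0,0,0,-0.01,1,0,0,0,0,0,-0.005,1,0,0,0,0,0,0,1,0,0,0,0,0,0,1]

```text
t: 17.75
position: [0.4857, 0.1426, 0.1162]
tool_rot: [[0.9, 0.437, 0.0], [0.437, -0.9, 0.001], [0.001, -0.0, -1.0]]
wrist_force: [-0.6, 1.9, 5.0]
grip_width: 0.0202
grasp_force: 60.0
```

Contact is felt (+5 N, against −2 N hanging). Release and rise, then check.

servo_tool:
  series: [0,0,0,0,0,0,0.6,0,0,0,0,0,0,0.3,0,0,0,0,0,0,0,0,0,0,0,0,0,0,0,0,0,0,0,0,0,0,0,0,0,0,0.05,0,0,0,0,0,0,0.15,0,0,0,0,0,0,0.15,0,0,0,0,0,0,0.15,0,0,0,0,0,0,0.1,0,0,0,0,0,0,0,0,0,0,0,0,0,0,0]

```text
t: 18.75
position: [0.4859, 0.1423, 0.2365]
tool_rot: [[0.9, 0.437, 0.001], [0.437, -0.9, 0.001], [0.002, 0.0, -1.0]]
wrist_force: [-0.2, 0.4, -1.0]
grip_width: 0.0855
grasp_force: 0.0
```

```bash
cat >> h.py <<'E'
def blob(fn,c,R,bands):
    z=np.load(f'pics/{fn}.npz'); d=z['d']; v,u=np.nonzero(d>0)
    K=np.array([[z['f'],0,z['cx']],[0,z['f'],z['cy']],[0,0,1]])
    q=cv2.undistortPoints(np.stack([u,v],1)[:,None].astype(float),K,z['D'])[:,0]
    w=(np.c_[q,np.ones(len(q))]*d[v,u][:,None])@z['E'][:3,:3].T+z['E'][:3,3]
    w=w[np.hypot(w[:,0]-c[0],w[:,1]-c[1])<R]
    for a,b in bands:
        m=w[(w[:,2]>a)&(w[:,2]<b)]
        if len(m): print(fn,a,b,len(m),'mid',((m.min(0)+m.max(0))/2).round(4),'mean',m.mean(0).round(4),'size',np.ptp(m,0).round(3))
E
python3 - <<'E'
from h import *
s=monitor.state(); print(s['t'],s['position'],s['wrist_force'],s['joints'])
shot('wrist','w7')
blob('w7',(.4855,.142),.08,[(.1,.118),(.13,.145),(.01,.02)])
E
```

```text
18.75 [0.48589112 0.142335   0.23651951] [-0.2031541   0.44934247 -0.99346221] [-0.43816592  0.60418142  0.15991756  1.7282794  -0.12467088  0.81737134
 -1.33973709]
w7 0.1 0.118 5050 mid [0.4854 0.1427 0.1088] mean [0.4879 0.1438 0.108 ] size [0.084 0.083 0.018]
w7 0.13 0.145 484 mid [0.4858 0.1428 0.135 ] mean [0.4867 0.143  0.1374] size [0.021 0.021 0.01 ]
w7 0.01 0.02 2586 mid [0.4923 0.1425 0.015 ] mean [0.5143 0.1558 0.0132] size [0.116 0.129 0.009]
```

servo_tool:
  series: [0,0,0,-0.029,0.149,0,0,0,0,0,-0.029,0.149,0,0,0,0,0,-0.029,0.149,0,0,0,0,0,-0.029,0.149,0,0,0,0,0,-0.029,0.149,0,0,0,0,0,-0.029,0.149,0,0,0,0,0,0,0,-0.15,0,0,0,0,0,0,-0.15,0,0,0,0,0,0,-0.13,0,0,0,0,0,0,0,0,0,0,0,0,0,0,0]

```text
t: 19.72
position: [0.4504, 0.3205, 0.1491]
tool_rot: [[0.9, 0.436, -0.002], [0.436, -0.9, -0.002], [-0.003, 0.001, -1.0]]
wrist_force: [0.0, -1.0, -0.2]
grip_width: 0.0856
grasp_force: 0.0
```

```bash
python3 - <<'E'
from h import *
s=monitor.state(); print(s['t'],s['position'],s['joints'])
shot('wrist','w8')
blob('w8',(.451,.3215),.04,[(.035,.05),(.005,.012)])
E
```

```text
19.7167 [0.45044324 0.32052188 0.14906117] [-0.7594308   0.7928397   0.16045012  1.66911147 -0.17820035  0.69678505
 -1.62802389]
w8 0.035 0.05 379 mid [0.4511 0.3237 0.0389] mean [0.4514 0.3239 0.0407] size [0.019 0.019 0.007]
w8 0.005 0.012 331 mid [0.452  0.3237 0.0085] mean [0.4559 0.3259 0.007 ] size [0.029 0.031 0.007]
```

servo_tool:
  series: [0,0,0,0.003,0.0115,-0.15,0,0,0,0,0,0,-0.15,0,0,0,0,0,0,-0.15,0,0,0,0,0,0,-0.12,0,0,0,0,0,0,-0.08,0,0,0,0,0,0,-0.02,0,0,0,0,0,0,0,0,0,0,0,0,0,0,1,0,0,0,0,0,0,1,0,0,0,0,0,0,1,0,0,0,0,0,0,1,0,0,0,0,0,0,1,0,0,0,0,0,0,1,0,0,0,0,0,0,1,0,0,0,0,0,0,1]

```text
t: 21.02
position: [0.4516, 0.3235, 0.0164]
tool_rot: [[0.9, 0.437, 0.0], [0.437, -0.9, 0.001], [0.001, -0.0, -1.0]]
wrist_force: [-1.4, -1.2, 10.8]
grip_width: 0.0183
grasp_force: 58.3
```

servo_tool:
  series: [0,0,0,0,0,0.1,1,0,0,0,0,0,0.16,1,0,0,0,0,0,0.16,1,0,0,0,0,0,0.16,1,0,0,0,0,0,0.16,1,0,0,0,0,0,0.16,1,0,0,0,0,0,0.16,1,0,0,0,0,0,0.1,1,0,0,0,0,0,0,1]

```text
t: 21.77
position: [0.4524, 0.3239, 0.2518]
tool_rot: [[0.9, 0.437, 0.004], [0.437, -0.9, 0.004], [0.006, -0.001, -1.0]]
wrist_force: [0.4, 0.4, 0.6]
grip_width: 0.0181
grasp_force: 58.7
```

servo_tool:
  series: [0,0,0,0.01447,-0.1552,0,1,0,0,0,0.01447,-0.1552,0,1,0,0,0,0.01447,-0.1552,0,1,0,0,0,0.01447,-0.1552,0,1,0,0,0,0.01447,-0.1552,0,1,0,0,0,0.01447,-0.1552,0,1,0,0,0,0.01447,-0.1552,0,1,0,0,0,0.01447,-0.1552,0,1,0,0,0,0.01447,-0.1552,0,1,0,0,0,0.01447,-0.1552,0,1,0,0,0,0.01447,-0.1552,0,1,0,0,0,0.01447,-0.1552,0,1,0,0,0,0.01447,-0.1552,0,1,0,0,0,0.01447,-0.1552,0,1,0,0,0,0.01447,-0.1552,0,1,0,0,0,0,0,0,1,0,0,0,0,0,0,1]

```text
t: 23.18
position: [0.4944, -0.1437, 0.2473]
tool_rot: [[0.901, 0.434, -0.001], [0.434, -0.901, 0.0], [-0.001, -0.0, -1.0]]
wrist_force: [-0.2, 1.5, -0.7]
grip_width: 0.0184
grasp_force: 58.8
```

servo_tool:
  series: [0,0,0,0,0,-0.15,1,0,0,0,0,0,-0.15,1,0,0,0,0,0,-0.15,1,0,0,0,0,0,-0.15,1,0,0,0,0,0,-0.15,1,0,0,0,0,0,-0.1,1,0,0,0,0,0,0,1,0,0,0,0,0,0,1]

```text
t: 23.85
position: [0.4946, -0.1415, 0.0778]
tool_rot: [[0.899, 0.437, -0.002], [0.437, -0.899, 0.001], [-0.001, -0.001, -1.0]]
wrist_force: [0.4, -0.2, 0.3]
grip_width: 0.0183
grasp_force: 58.9
```

```bash
python3 - <<'E'
from h import *
s=monitor.state(); print(s['t'],s['position'],s['joints'])
shot('wrist','w9')
blob('w9',(.495,-.142),.08,[(.01,.018)])
cv2.imwrite('pics/w9c.png',np.load('pics/w9.npz')['p'][80:330,170:470,::-1])
E
```

```text
23.85 [ 0.49458508 -0.14150671  0.07775738] [ 0.17942175  0.8659717   0.06917723  1.86008941 -0.12993103  0.42150973
 -0.77511088]
w9 0.01 0.018 16568 mid [ 0.4955 -0.1419  0.013 ] mean [ 0.5089 -0.1348  0.0133] size [0.127 0.13  0.006]
```

View pics/w9c.png

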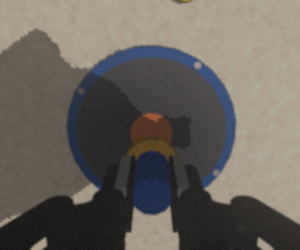

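The blue sample is held over the centre spot of the blue stage (crop (151,130)). Lower it.

servo_tool:
  series: [0,0,0,0,0,-0.1,1,0,0,0,0,0,-0.08,1,0,0,0,0,0,-0.04,1,0,0,0,0,0,-0.012,1,0,0,0,0,0,0,1,0,0,0,0,0,0,1]

```text
t: 24.4
position: [0.4953, -0.1423, 0.0325]
tool_rot: [[0.9, 0.437, 0.001], [0.437, -0.9, -0.0], [0.001, 0.001, -1.0]]
wrist_force: [-0.7, 0.0, -1.0]
grip_width: 0.0182
grasp_force: 58.9
```

servo_tool:
  series: [0,0,0,0,0,-0.01,1,0,0,0,0,0,0,1,0,0,0,0,0,0,0.6,0,0,0,0,0,0,0.3,0,0,0,0,0,0,0,0,0,0,0,0,0,0,0,0,0,0,0,0,0,0,0,0,0,0,0.05,0,0,0,0,0,0,0.15,0,0,0,0,0,0,0.15,0,0,0,0,0,0,0.15,0,0,0,0,0,0,0.15,0,0,0,0,0,0,0.15,0,0,0,0,0,0,0.15,0,0,0,0,0,0,0,0]

```text
t: 25.65
position: [0.4961, -0.1428, 0.225]
tool_rot: [[0.9, 0.436, 0.007], [0.436, -0.9, -0.002], [0.005, 0.004, -1.0]]
wrist_force: [0.6, -0.1, 0.9]
grip_width: 0.0856
grasp_force: 0.0
```

```bash
python3 - <<'E'
from h import *
s=monitor.state(); print(s['t'],s['position'])
shot('wrist','w10')
blob('w10',(.495,-.142),.08,[(.01,.018),(.019,.026),(.05,.062)])
E
```

```text
25.65 [ 0.49614403 -0.14278483  0.22496225]
w10 0.01 0.018 7654 mid [ 0.4945 -0.1418  0.014 ] mean [ 0.4969 -0.1405  0.0132] size [0.129 0.129 0.008]
w10 0.019 0.026 227 mid [ 0.4957 -0.1433  0.022 ] mean [ 0.4998 -0.1409  0.0211] size [0.03  0.031 0.006]
w10 0.05 0.062 247 mid [ 0.4953 -0.1432  0.0537] mean [ 0.4955 -0.1432  0.0548] size [0.019 0.019 0.007]
```

servo_tool:
  series: [0,0,0,0.05625,0.1567,0,0,0,0,0,0.05625,0.1567,0,0,0,0,0,0.05625,0.1567,0,0,0,0,0,0.05625,0.1567,0,0,0,0,0,0.05625,0.1567,0,0,0,0,0,0.05625,0.1567,0,0,0,0,0,0.05625,0.1567,0,0,0,0,0,0.05625,0.1567,0,0,0,0,0,0.05625,0.1567,0,0,0,0,0,0.05625,0.1567,0,0,0,0,0,0.05625,0.1567,0,0,0,0,0,0.05625,0.1567,0,0,0,0,0,0,0,-0.12,0,0,0,0,0,0,-0.12,0,0,0,0,0,0,-0.06,0,0,0,0,0,0,0,0,0,0,0,0,0,0,0]

```text
t: 27.12
position: [0.6296, 0.2336, 0.1594]
tool_rot: [[0.9, 0.437, -0.001], [0.437, -0.9, -0.0], [-0.001, -0.0, -1.0]]
wrist_force: [-0.1, 0.5, 0.5]
grip_width: 0.0853
grasp_force: 0.0
```

```bash
python3 - <<'E'
from h import *
s=monitor.state(); print(s['t'],s['position'],s['joints'])
shot('wrist','w11')
blob('w11',(.631,.2335),.05,[(.05,.063),(.08,.093)])
E
```

```text
27.1167 [0.62963327 0.23364578 0.15939196] [-0.47543319  0.95512015  0.18438173  1.16856357 -0.17507029  1.03387057
 -1.39684144]
w11 0.05 0.063 3689 mid [0.6306 0.2338 0.0566] mean [0.6332 0.2348 0.0569] size [0.068 0.067 0.013]
w11 0.08 0.093 590 mid [0.6308 0.2337 0.0844] mean [0.6316 0.2341 0.0865] size [0.021 0.021 0.009]
```

servo_tool:
  series: [0,0,0,0.005,0,-0.15,0,0,0,0,0,0,-0.15,0,0,0,0,0,0,-0.11,0,0,0,0,0,0,-0.07,0,0,0,0,0,0,0,0,0,0,0,0,0,0,0,0,0,0,0,0,0,1,0,0,0,0,0,0,1,0,0,0,0,0,0,1,0,0,0,0,0,0,1,0,0,0,0,0,0,1,0,0,0,0,0,0,1,0,0,0,0,0,0,1,0,0,0,0,0,0,1]

```text
t: 28.33
position: [0.631, 0.234, 0.0639]
tool_rot: [[0.9, 0.437, 0.0], [0.437, -0.9, 0.0], [0.001, -0.0, -1.0]]
wrist_force: [-0.5, 0.9, 5.2]
grip_width: 0.0202
grasp_force: 58.5
```

servo_tool:
  series: [0,0,0,0,0,0.08,1,0,0,0,0,0,0.16,1,0,0,0,0,0,0.16,1,0,0,0,0,0,0.16,1,0,0,0,0,0,0.16,1,0,0,0,0,0,0.08,1,0,0,0,0,0,0,1]

```text
t: 28.92
position: [0.632, 0.234, 0.2273]
tool_rot: [[0.9, 0.437, 0.005], [0.437, -0.9, 0.002], [0.005, 0.001, -1.0]]
wrist_force: [0.6, 0.3, -0.8]
grip_width: 0.02
grasp_force: 58.9
```

servo_tool:
  series: [0,0,0,-0.0565,-0.1569,0,1,0,0,0,-0.0565,-0.1569,0,1,0,0,0,-0.0565,-0.1569,0,1,0,0,0,-0.0565,-0.1569,0,1,0,0,0,-0.0565,-0.1569,0,1,0,0,0,-0.0565,-0.1569,0,1,0,0,0,-0.0565,-0.1569,0,1,0,0,0,-0.0565,-0.1569,0,1,0,0,0,-0.0565,-0.1569,0,1,0,0,0,-0.0565,-0.1569,0,1,0,0,0,-0.0565,-0.1569,0,1,0,0,0,-0.0565,-0.1569,0,1,0,0,0,0,0,0,1,0,0,0,0,0,0,1,0,0,0,0,0,0,1]

```text
t: 30.17
position: [0.4953, -0.1421, 0.223]
tool_rot: [[0.9, 0.437, -0.001], [0.437, -0.9, 0.001], [-0.0, -0.001, -1.0]]
wrist_force: [0.8, 0.2, -1.4]
grip_width: 0.0199
grasp_force: 59.0
```

Centred over the stage. I'll lower it in two parts to TCP ≈ 0.082.

servo_tool:
  series: [0,0,0,0,0,-0.1,1,0,0,0,0,0,-0.1,1,0,0,0,0,0,-0.1,1,0,0,0,0,0,-0.05,1,0,0,0,0,0,0,1,0,0,0,0,0,0,1]

```text
t: 30.67
position: [0.4954, -0.1418, 0.1533]
tool_rot: [[0.899, 0.438, -0.001], [0.438, -0.899, 0.0], [-0.001, -0.001, -1.0]]
wrist_force: [-0.4, -0.3, -1.2]
grip_width: 0.02
grasp_force: 59.0
```

servo_tool:
  series: [0,0,0,0,0,-0.06,1,0,0,0,0,0,-0.06,1,0,0,0,0,0,-0.06,1,0,0,0,0,0,-0.06,1,0,0,0,0,0,-0.06,1,0,0,0,0,0,-0.04,1,0,0,0,0,0,0,1,0,0,0,0,0,0,1]

```text
t: 31.33
position: [0.4955, -0.1426, 0.086]
tool_rot: [[0.9, 0.437, 0.0], [0.437, -0.9, 0.0], [0.0, -0.0, -1.0]]
wrist_force: [-0.6, 0.0, -1.0]
grip_width: 0.0201
grasp_force: 59.0
```

servo_tool:
  series: [0,0,0,0,0,-0.02,1,0,0,0,0,0,-0.012,1,0,0,0,0,0,-0.006,1,0,0,0,0,0,0,1,0,0,0,0,0,0,1]

```text
t: 31.75
position: [0.4953, -0.1428, 0.078]
tool_rot: [[0.9, 0.437, 0.0], [0.437, -0.9, 0.0], [0.0, 0.0, -1.0]]
wrist_force: [0.1, 0.5, -1.4]
grip_width: 0.0198
grasp_force: 59.0
```

servo_tool:
  series: [0,0,0,0,0,-0.004,1,0,0,0,0,0,0,1,0,0,0,0,0,0,0.6,0,0,0,0,0,0,0.3,0,0,0,0,0,0,0,0,0,0,0,0,0,0,0,0,0,0,0,0,0,0,0,0,0,0,0.05,0,0,0,0,0,0,0.15,0,0,0,0,0,0,0.15,0,0,0,0,0,0,0.15,0,0,0,0,0,0,0.15,0,0,0,0,0,0,0.1,0,0,0,0,0,0,0,0,0,0,0,0,0,0,0]

```text
t: 33.0
position: [0.4954, -0.1428, 0.2284]
tool_rot: [[0.9, 0.437, 0.002], [0.437, -0.9, -0.0], [0.002, 0.001, -1.0]]
wrist_force: [-0.5, -0.6, -1.3]
grip_width: 0.0856
grasp_force: 0.0
```

```bash
python3 - <<'E'
from h import *
s=monitor.state(); print(s['t'],s['position'])
shot('wrist','w12');shot('side','side12')
blob('w12',(.495,-.142),.08,[(.01,.018),(.064,.078),(.095,.108)])
blob('side12',(.4855,.1425),.045,[(.105,.115),(.13,.145)])
cv2.imwrite('pics/s12.png',cv2.resize(np.load('pics/side12.npz')['p'][120:320,240:480,::-1],None,fx=2,fy=2))
E
```

```text
33.0 [ 0.49542916 -0.14278635  0.22837638]
w12 0.01 0.018 4804 mid [ 0.4943 -0.1416  0.0138] mean [ 0.5037 -0.1361  0.0132] size [0.129 0.129 0.007]
w12 0.064 0.078 2591 mid [ 0.4954 -0.1431  0.071 ] mean [ 0.4972 -0.1423  0.0709] size [0.067 0.067 0.014]
w12 0.095 0.108 387 mid [ 0.4953 -0.1431  0.0989] mean [ 0.4958 -0.1429  0.1006] size [0.021 0.021 0.008]
side12 0.105 0.115 625 mid [0.4852 0.1457 0.1099] mean [0.4861 0.1504 0.108 ] size [0.081 0.082 0.01 ]
side12 0.13 0.145 69 mid [0.4854 0.1443 0.1356] mean [0.4863 0.1468 0.1364] size [0.021 0.021 0.01 ]
```

View pics/s12.png

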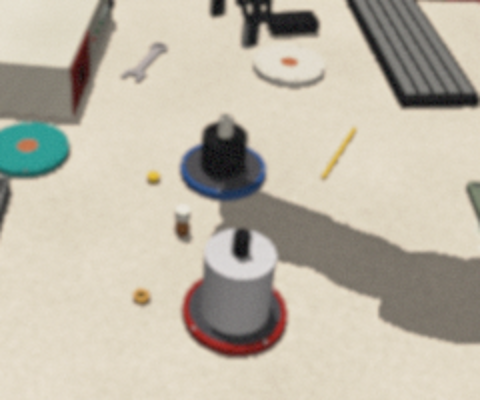

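In the side crop, both shields stand flat and centred (aluminium at (240,285), black at (225,150)), the vial is upright at (183,222), and the gripper is clear. Handing in.

```bash
python3 -c "
from plant import order
print(order.job_done())"
```

```text
the job is handed in; nothing more can be done
None
```

I handed the job in at about 33 s; no verdict came back. The last images show both nested sets flat on their stages, centred to within a few millimetres, with the vial standing and the gripper clear.

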